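# Put the fired test strips away in the drawer

## Task

Put the fired test strips away: first lift the glaze pot that stands in front of the drawer onto the cabinet's top, upright, and pull the drawer out to its stop. Slide each strip along its lane until its end overhangs the board's front edge, grip it there (do not pull it straight up out of its lane), and lay all the strips flat on the drawer's floor in one neat pile, one on another, lengthwise the same way and their edges flush to within about a centimetre. Then push the drawer fully shut, leaving the pot on the cabinet and the tile, stamp and marker nearby where they are.

Things in the scene. Friction and masses are not known exactly. Their poses are not given: they have to be found in the camera images.
- lane_board: fixed low wooden board on battens, 180 mm (x, along the lanes) x 212 mm (y); lane floor 40 mm above the table. Four lanes 44 mm wide, centres at y = -75, -25, +25, +75 mm, between ribs 6 mm wide and 5 mm high; open at the front (x = -90 mm, to the robot) and the back. The battens (24 mm high) begin 20 mm behind the front edge. Origin: on the table under its centre; z up.
- front_edge (a point): middle of the board's front edge at lane-floor height; axes as the lane board's (x points back along the lanes)
- strip_0_mid (a point): fired clay test strip, plain terracotta, 88 x 40 x 4 mm, 35 g, lying flat lengthwise in a lane of the lane board (each lane holds at most one). Point: its centre, 2 mm above its underside; x along its length, y across its width, z up. May be absent (None).
- strip_1_mid (a point): fired clay test strip, plain terracotta, 88 x 40 x 4 mm, 35 g, lying flat lengthwise in a lane of the lane board (each lane holds at most one). Point: its centre, 2 mm above its underside; x along its length, y across its width, z up. May be absent (None).
- strip_2_mid (a point): fired clay test strip, plain terracotta, 88 x 40 x 4 mm, 35 g, lying flat lengthwise in a lane of the lane board (each lane holds at most one). Point: its centre, 2 mm above its underside; x along its length, y across its width, z up. May be absent (None).
- strip_3_mid (a point): fired clay test strip, plain terracotta, 88 x 40 x 4 mm, 35 g, lying flat lengthwise in a lane of the lane board (each lane holds at most one). Point: its centre, 2 mm above its underside; x along its length, y across its width, z up. May be absent (None).
- cabinet: fixed low wooden cabinet with one drawer, 200 mm deep (x) x 220 mm wide (y) x 74 mm high with a flat top; origin under its centre on the table. The front is at x = -100 mm, facing the robot; x points to its back, z up.
- cabinet_drawer0 (a joint): the drawer's slide, m: 0 fully shut, 0.1336 fully out at its stop (it comes out along the cabinet's -x). Slides with about 1 N of friction and stays where left.
- cabinet_drawer0_handle (a point): centre of the drawer's handle, moving with it: a level steel bar 11 mm thick, 110 mm long (along y), 41 mm above the table, its axis 35 mm in front of the drawer front (29 mm gap behind the bar), held by 8 mm stubs 47 mm to each side of the centre; axes as the cabinet's
- drawer_floor (a point): point on the drawer's inner floor (22 mm above the table), moving with it; centre of the floor uncovered when the drawer is fully out. The floor then uncovered reaches 63 mm to the front (-x), 64 mm to the back and 89 mm to each side. The drawer's side walls rise 30 mm, the front panel 40 mm above the floor. Axes as the cabinet's.
- glaze_pot_mid (a point): small glaze pot, a closed round jar with a white screw lid, 49 mm across, 51 mm tall, 0.08 to 0.17 kg, standing before the drawer in its way. Point: its centre, 25 mm up; z up along its axis.
- test_tile_1: bystander: small glazed test tile 30x45x9 mm lying left of the board; origin under its centre
- stamp_1: bystander: white plaster stamp 28 mm across, 47 mm tall, standing behind, between board and cabinet; origin under its centre
- marker: bystander: marker pen 135 mm long, lying right of the drawer; origin under its middle
There are look-alikes about, which are no part of the job. What is shaped like the part that bears strip_2_mid but green or pink is not meant. What is shaped like the part that bears strip_0_mid but grey or yellow is not meant.

How it is judged:
On the way, in this order (a step that is already met when the one before it is completed fails the run):
1. the glaze pot stands upright on the cabinet's top (z of glaze_pot_mid in the frame of cabinet between 0.094 and 0.106 m and angle between glaze_pot_mid's own z axis and vertical below 0.15 rad and linear speed of glaze_pot below 0.02 m/s and x of glaze_pot_mid in the frame of cabinet between -0.095 and 0.095 m and y of glaze_pot_mid in the frame of cabinet between -0.105 and 0.105 m), for 0.3 s.
2. the drawer is pulled out to its stop (value of joint cabinet_drawer0 above 0.127 m), for 0.2 s.
3. all the strips lie in one pile on the floor of the open drawer (z of strip_0_mid in the frame of drawer_floor between -0.001 and 0.028 m and y of strip_0_mid in the frame of drawer_floor between -0.085 and 0.085 m and x of strip_0_mid in the frame of drawer_floor between -0.06 and 0.06 m and angle between each of strip_0_mid, strip_1_mid, strip_2_mid, strip_3_mid's own z axis and vertical below 0.12 rad and linear speed of each of strip_0, strip_1, strip_2, strip_3 below 0.02 m/s and z of strip_1_mid in the frame of drawer_floor between -0.001 and 0.028 m and y of strip_1_mid in the frame of drawer_floor between -0.085 and 0.085 m and x of strip_1_mid in the frame of drawer_floor between -0.06 and 0.06 m and z of strip_2_mid in the frame of drawer_floor between -0.001 and 0.028 m and y of strip_2_mid in the frame of drawer_floor between -0.085 and 0.085 m and x of strip_2_mid in the frame of drawer_floor between -0.06 and 0.06 m and z of strip_3_mid in the frame of drawer_floor between -0.001 and 0.028 m and y of strip_3_mid in the frame of drawer_floor between -0.085 and 0.085 m and x of strip_3_mid in the frame of drawer_floor between -0.06 and 0.06 m and horizontal distance between strip_0_mid and strip_1_mid below 0.012 m and angle between the x axis of strip_0_mid and the x axis of strip_1_mid, either way round below 0.25 rad and horizontal distance between each of strip_0_mid, strip_1_mid and strip_2_mid below 0.012 m and angle between the x axis of each of strip_0_mid, strip_1_mid and the x axis of strip_2_mid, either way round below 0.25 rad and horizontal distance between each of strip_0_mid, strip_1_mid, strip_2_mid and strip_3_mid below 0.012 m and angle between the x axis of each of strip_0_mid, strip_1_mid, strip_2_mid and the x axis of strip_3_mid, either way round below 0.25 rad and value of joint cabinet_drawer0 above 0.08 m), for 0.3 s.
At the end, for the whole second after the job is handed in: drawer shut to within 6 mm; every strip lies flat (within 0.12 rad) inside it at rest, all in one pile with centres within 12 mm and lengths aligned within 0.25 rad of one another; the glaze pot stands upright (within 0.15 rad) at rest on the cabinet's top, its centre over the top (all of step 1 and z of strip_0_mid in the frame of drawer_floor between -0.001 and 0.028 m and y of strip_0_mid in the frame of drawer_floor between -0.085 and 0.085 m and x of strip_0_mid in the frame of drawer_floor between -0.06 and 0.06 m and angle between each of strip_0_mid, strip_1_mid, strip_2_mid, strip_3_mid's own z axis and vertical below 0.12 rad and linear speed of each of strip_0, strip_1, strip_2, strip_3 below 0.02 m/s and z of strip_1_mid in the frame of drawer_floor between -0.001 and 0.028 m and y of strip_1_mid in the frame of drawer_floor between -0.085 and 0.085 m and x of strip_1_mid in the frame of drawer_floor between -0.06 and 0.06 m and z of strip_2_mid in the frame of drawer_floor between -0.001 and 0.028 m and y of strip_2_mid in the frame of drawer_floor between -0.085 and 0.085 m and x of strip_2_mid in the frame of drawer_floor between -0.06 and 0.06 m and z of strip_3_mid in the frame of drawer_floor between -0.001 and 0.028 m and y of strip_3_mid in the frame of drawer_floor between -0.085 and 0.085 m and x of strip_3_mid in the frame of drawer_floor between -0.06 and 0.06 m and horizontal distance between strip_0_mid and strip_1_mid below 0.012 m and angle between the x axis of strip_0_mid and the x axis of strip_1_mid, either way round below 0.25 rad and horizontal distance between each of strip_0_mid, strip_1_mid and strip_2_mid below 0.012 m and angle between the x axis of each of strip_0_mid, strip_1_mid and the x axis of strip_2_mid, either way round below 0.25 rad and horizontal distance between each of strip_0_mid, strip_1_mid, strip_2_mid and strip_3_mid below 0.012 m and angle between the x axis of each of strip_0_mid, strip_1_mid, strip_2_mid and the x axis of strip_3_mid, either way round below 0.25 rad and value of joint cabinet_drawer0 below 0.006 m); the robot touches nothing.
It fails at once if a strip is pulled straight up out of its lane instead of being slid over the front edge ((x of strip_0_mid in the frame of front_edge between 0.032 and 0.14 m and z of strip_0_mid in the frame of front_edge between 0.012 and 0.028 m and y of strip_0_mid in the frame of front_edge between -0.1 and 0.1 m) or (x of strip_1_mid in the frame of front_edge between 0.032 and 0.14 m and z of strip_1_mid in the frame of front_edge between 0.012 and 0.028 m and y of strip_1_mid in the frame of front_edge between -0.1 and 0.1 m) or (x of strip_2_mid in the frame of front_edge between 0.032 and 0.14 m and z of strip_2_mid in the frame of front_edge between 0.012 and 0.028 m and y of strip_2_mid in the frame of front_edge between -0.1 and 0.1 m) or (x of strip_3_mid in the frame of front_edge between 0.032 and 0.14 m and z of strip_3_mid in the frame of front_edge between 0.012 and 0.028 m and y of strip_3_mid in the frame of front_edge between -0.1 and 0.1 m)).
It fails at once if the test tile is pushed more than 4 cm from where it lay (distance of test_tile_1 from where it was at the start of the episode above 0.04 m).
It fails at once if the plaster stamp is pushed more than 4 cm from where it lay (distance of stamp_1 from where it was at the start of the episode above 0.04 m).
It fails at once if the marker pen is pushed more than 4 cm from where it lay (distance of marker from where it was at the start of the episode above 0.04 m).
Of strip_0, strip_1, strip_2, strip_3 only 2 to 3 are there at a start; the rules pass over those that are not, and their reading is None.
At some moment in a run one of glaze_pot may be knocked a few centimetres aside while the robot is not near it.
It also fails if it takes over 210 s, if anything falls off the work surface, if the arm or the gripper's body presses on something with over 40 N, if the wrist force passes 120 N, or if a joint passes its speed limit or range.

## Robot

A 6-joint arm with a two-finger parallel gripper is mounted at the origin on a cart in front of the work surface, level with it; the furniture and walls round the work are solid. World frame = base frame: x ahead of the robot, y to its left, z up, the work surface at z = 0. Lengths are in m, angles in rad, forces in N, time in s.
With the tool pointing down it reaches from about 0.25 to 0.775 m from the base axis. Payload 4 kg.
Tool frame: the origin (TCP) lies between the finger pads; the fingertips stand 14 mm ahead of it and the grasp point (between the pads) lies 5 mm behind it; z points along the fingers, y is the line along which they close (so a half turn about z gives the same grasp; the last joint's range is limited). The gripper opens to 85 mm and grips with 20 to 120 N. Pads are 22 mm wide; open, the fingers measure 114 mm over their backs; the gripper's body (76 mm by 85 mm) begins 54 mm behind the grasp point. The pads swing forward as they close: fully open they stand 13 mm farther back than shut.
Start: joints at [-1.413, 0.087, 1.371, -0, 1.684, -0.103], TCP at [0.142, -0.531, 0.245] pointing down, gripper open.
Joint ranges: [-3.1, 3.1], [-0.76, 2.03], [0.27, 2.55], [-1.08, 4.22], [0.17, 2.65], [-2.57, 2.57]. Speed limits (rad/s): [2.79, 2.79, 3.14, 3.14, 3.14, 3.14].

## Interface

Orientations are given as a unit quaternion [w, x, y, z].
In Python, from plant import ctrl gives the robot as it stands.
- The arm moves only by the shell command python3 -m inch 'ROWS' [OPENING] [FORCE]. ROWS is JSON, a list of rows, each a list of 2 entries, a list of its own where there are three numbers: the shift along the world's x, y, z in units of 50 mm (1.0 is 50 mm), then the turn about the world's z in units of 5 degrees (1.0 is 5 degrees). In form: [[[x, y, z], turn], ...]. A call has 1 to 8 rows; each row is the pose to reach, as a shift and turn from the pose commanded when the call began; what a row does not reach only later rows make up. A row lasts 1/8 s, in which the tool goes at most 62.5 mm and 10.7 degrees, less where a joint would pass 70% of its speed; a pose out of reach is approached as far as the arm can. A call with a gripper value outside its range is refused whole. OPENING is the finger opening in mm, from 0 to 85.4, set as the call begins (- or left out, the last holds). The fingers move at their own pace and stop on an object; FORCE is the grip in N (left out, the last holds). Time passes only in rows, so rows that repeat a pose let the fingers close. It gives the time, the measured TCP pose, the force, the opening and the grip force at its end, in the units of the state.
- ctrl.observe(): the state, without advancing time (a new reading comes with each control period).
- ctrl.grab_frame(name): name is "scene" or "top"; returns (picture, depth): 420x560x3 uint8, blue, green, red; 420x560 float32, m along the optical axis (not along the pixel's ray), 0 where there is no reading.
- ctrl.camera_info(name): a dict with "fx", "fy", "cx", "cy" (pixels), "k1" (the pictures are not rectified: a ray, as slopes to the right and down, at radius r is drawn at 1 + k1 r^2 times it, then the intrinsics apply), "R" (3x3) and "t" (3): a world point X has camera coordinates R X + t. Camera axes: x right, y down, z forward; pixel columns grow to the right and rows downward; lengths in m; the calibration is good to about 2 mm. A picture is of the moment at which its call begins. camera_info takes no time and is no camera call.
- ctrl.close_job(): hands the job in; it is judged then, once.
The state is a dict: "time": time; "q": joint angles; "joint_vel": joint speeds; "tau": joint torques, N m; "tool_pos": TCP position; "eef_rot": TCP orientation; "force": force on the tool from outside, world axes, zero at the start; "moment": the same for the moment, N m; "finger_gap": finger opening in m; "grip_force": force on a finger pad.
Only numpy, scipy, OpenCV 4.12 (cv2) and the standard library are available. Lean on these libraries where they do the work, as an engineer would, in place of code of your own. Each camera call takes 0.05 s, during which the arm holds its last target. There are 200 camera calls.

## Working session

There is one attempt and no reset: what is moved stays moved. The work goes in short steps, Python scripts to look and compute and a shell command to move; the robot and the scene stay as the last step left them, time stands still between calls to the robot, and variables do not carry over. Pictures are saved under pics/ and viewed, at most 15 in all, crops included, and the job is handed in when it is done.

```bash
ls; mkdir -p pics; cat > h.py <<'E'
import numpy as np, cv2
from plant import ctrl
def grab(n,save=None):
    im,d=ctrl.grab_frame(n)
    if save: cv2.imwrite('pics/'+save,im)
    np.savez('/tmp/%s.npz'%n,im=im,d=d); return im,d
def world(n,d):
    c=ctrl.camera_info(n);h,w=d.shape
    u,v=np.meshgrid(np.arange(w),np.arange(h))
    K=np.array([[c['fx'],0,c['cx']],[0,c['fy'],c['cy']],[0,0,1]],float)
    p=cv2.undistortPoints(np.stack([u,v],-1).reshape(-1,1,2).astype(float),K,np.array([c['k1'],0,0,0],float)).reshape(h,w,2)
    P=np.dstack([p[...,0]*d,p[...,1]*d,d]); 
    return (P-np.array(c['t']))@np.array(c['R'])
E
python3 - <<'E'
from h import *
for n in('scene','top'):
    im,d=grab(n,n+'0.png'); c=ctrl.camera_info(n); print(n,c['fx'],c['k1'],-np.array(c['R']).T@c['t'])
s=ctrl.observe();print(s['tool_pos'],s['eef_rot'],s['finger_gap'],s['time'])
E
```

```text
pics
scene 515.3646572648395 0.022850753238994718 [-0.30695187  0.95008273  0.88308675]
top 500.54840482013617 -0.16990841821799493 [0.26004054 0.11809355 1.48618044]
[ 0.14174443 -0.53097939  0.24421813] [-1.03525915e-03  9.91509726e-01  1.30028421e-01 -3.25004434e-05] 0.08529526869559037 0.1
```

View pics/scene0.png

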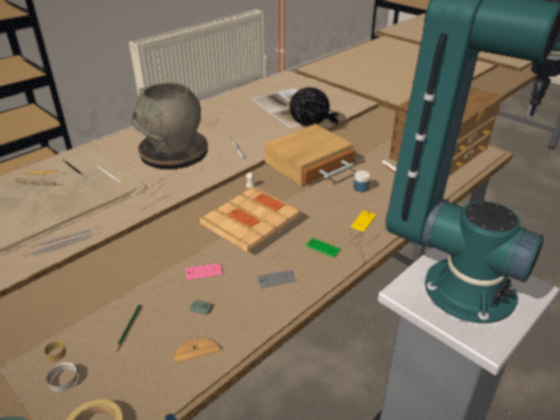

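View pics/top0.png

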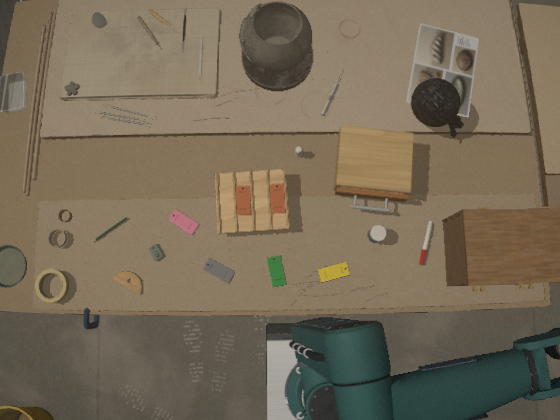

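The scene picture shows the board at (250,217) with two terracotta strips at (243,217) and (268,202), the pot at (362,181), and the drawer handle at (336,170). In the top picture the strips are at (244,200) and (278,198), the pot at (378,233), the handle at (373,204), and the cabinet at (375,160). The tile is at (156,252), the stamp at (299,151), and the marker at (427,243).

Candidates for a strip in the top picture:
- Terracotta at (244,200) and (278,198)
- Grey at (219,270)
- Green at (277,270)
- Yellow at (334,272)
- Pink at (184,222)

The terracotta pair in the lanes match the description, so I choose those two. The close crop will check the choice.

```bash
python3 - <<'E'
from h import *
z=np.load('/tmp/top.npz');im,d=z['im'],z['d'];W=world('top',d)
cv2.imwrite('pics/crop1.png',cv2.resize(im[120:290,140:440],None,fx=2.6,fy=2.6,interpolation=cv2.INTER_CUBIC))
hsv=cv2.cvtColor(im,cv2.COLOR_BGR2HSV)
print(im[200,244],im[198,278],im[200,262])
def rect(m,name):
    P=W[m&(d>0)]; r=cv2.minAreaRect(P[:,:2].astype(np.float32)); print(name,len(P),np.round(r[0],4),np.round(r[1],4),round(r[2],1),'med',np.round(np.median(P,0),4))
def box(u0,v0,u1,v1):
    m=np.zeros(d.shape,bool);m[v0:v1,u0:u1]=1;return m
red=(hsv[...,0]<11)&(hsv[...,1]>120)
rect(red&box(234,180,254,220),'stripL');rect(red&box(268,165,290,220),'stripR')
rect((np.abs(W[...,2]-.042)<.007)&box(205,160,300,245),'board')
rect((np.abs(W[...,2]-.074)<.006)&box(325,120,425,205),'cab')
rect((np.abs(W[...,2]-.043)<.009)&box(345,196,400,216),'handle')
rect((np.abs(W[...,2]-.05)<.008)&box(363,220,393,250),'pot')
rect((np.abs(W[...,2]-.047)<.012)&box(290,143,308,160),'stamp')
rect((W[...,2]>.006)&(W[...,2]<.03)&box(415,215,438,270),'marker')
E
```

```text
[ 65  97 161] [ 64  95 159] [113 153 183]
stripL 296 [0.5549 0.2242] [0.0837 0.036 ] 0.2 med [0.5535 0.2244 0.0446]
stripR 306 [0.5598 0.1242] [0.0834 0.0368] 2.5 med [0.5587 0.1241 0.0449]
board 4030 [0.5563 0.1993] [0.1815 0.2127] 3.4 med [0.553  0.1978 0.0418]
cab 4231 [ 0.685  -0.1843] [0.25   0.2433] 82.9 med [ 0.6697 -0.1669  0.0739]
handle 240 [ 0.5435 -0.1664] [0.1448 0.0429] 83.7 med [ 0.5336 -0.1628  0.0451]
pot 218 [ 0.4538 -0.1691] [0.0467 0.0473] 26.3 med [ 0.4545 -0.1681  0.0516]
stamp 30 [0.7108 0.0592] [0.0184 0.0175] 86.6 med [0.7098 0.0567 0.0405]
marker 214 [ 0.4267 -0.3236] [0.0685 0.153 ] 87.2 med [ 0.4246 -0.3194  0.0132]
```

View pics/crop1.png

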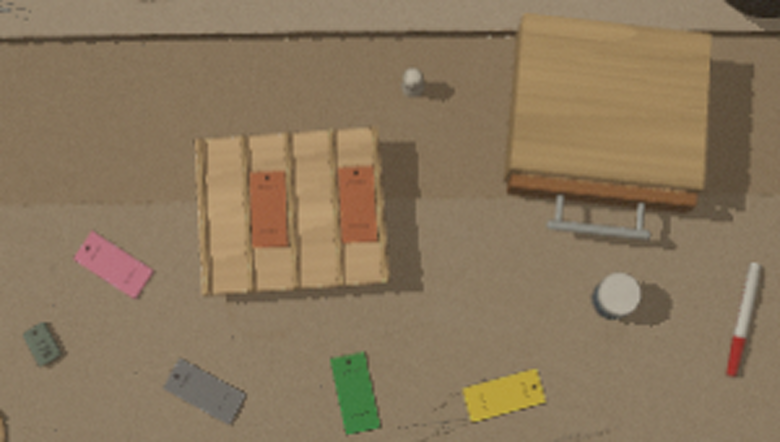

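The crop shows two terracotta strips in lanes at crop px (268,208) and (357,204), both lying on the board, so the choice holds. The pink, grey, green and yellow pieces lie on the table. Next I refine the cabinet and handle poses.

```bash
cat >> h.py <<'E'
def clean(m,k=3):
    m=cv2.morphologyEx(m.astype(np.uint8),cv2.MORPH_OPEN,np.ones((k,k)))
    n,l,s,_=cv2.connectedComponentsWithStats(m); return l==1+np.argmax(s[1:,4])
def rect(W,m,name):
    P=W[m]; r=cv2.minAreaRect(P[:,:2].astype(np.float32)); print(name,len(P),np.round(r[0],4),np.round(r[1],4),round(r[2],1),'med',np.round(np.median(P,0),4))
def box(u0,v0,u1,v1):
    m=np.zeros((420,560),bool);m[v0:v1,u0:u1]=1;return m
E
python3 - <<'E'
from h import *
z=np.load('/tmp/top.npz');im,d=z['im'],z['d'];W=world('top',d)
rect(W,clean((np.abs(W[...,2]-.074)<.004)&box(325,120,425,205),5),'cab')
rect(W,clean((np.abs(W[...,2]-.042)<.006)&box(205,160,300,245),5),'board')
m=(W[...,2]>.028)&(W[...,2]<.055)&(W[...,0]<.56)&box(345,196,400,216);rect(W,m,'handle')
P=W[m];
b=P[P[:,2]>.038]; b=b[b[:,0]<.552]; vx=np.polyfit(b[:,1],b[:,0],1);print('bar fit',vx,np.degrees(np.arctan(vx[0])),b[:,1].min(),b[:,1].max())
z=np.load('/tmp/scene.npz');im,d=z['im'],z['d'];W=world('scene',d)
rect(W,clean((np.abs(W[...,2]-.074)<.004)&box(255,120,365,190),5),'cab')
rect(W,clean((np.abs(W[...,2]-.042)<.006)&box(195,180,305,255),5),'board')
m=(W[...,2]>.036)&(W[...,2]<.055)&(W[...,0]<.56)&box(312,155,358,182);rect(W,m,'handle');b=W[m]
vx=np.polyfit(b[:,1],b[:,0],1);print('bar fit',vx,np.degrees(np.arctan(vx[0])),b[:,1].min(),b[:,1].max())
rect(W,clean((np.abs(W[...,2]-.051)<.004)&box(350,165,375,195),2),'pot')
hsv=cv2.cvtColor(im,cv2.COLOR_BGR2HSV);red=(hsv[...,0]<11)&(hsv[...,1]>140)&(W[...,2]>.038)
rect(W,clean(red&box(225,207,262,230),2),'L');rect(W,clean(red&box(250,190,285,212),2),'R')
E
```

```text
cab 46 [ 0.7208 -0.0971] [0.0186 0.023 ] 86.2 med [ 0.7213 -0.0972  0.0741]
board 395 [0.5661 0.1652] [0.1084 0.0565] 6.2 med [0.5578 0.1626 0.0413]
handle 220 [ 0.5399 -0.1665] [0.1474 0.0414] 88.8 med [ 0.5329 -0.1657  0.0455]
bar fit [0.07396619 0.5429729 ] 4.230247182040006 -0.2069138838362226 -0.0927677542885616
cab 160 [ 0.704 -0.094] [0.0362 0.1304] 50.7 med [ 0.7091 -0.0912  0.0728]
board 2488 [0.5565 0.2018] [0.1842 0.2157] 3.5 med [0.5506 0.2096 0.0404]
handle 216 [ 0.542  -0.1662] [0.1068 0.152 ] 39.8 med [ 0.5308 -0.1607  0.0433]
bar fit [-0.20033048  0.49432323] -11.328137954455002 -0.25348981193521664 -0.08395253533619287
pot 83 [ 0.4531 -0.1655] [0.0431 0.0445] 41.3 med [ 0.4514 -0.1643  0.0489]
L 234 [0.1273 0.5613] [0.0712 1.1636] 51.7 med [0.5508 0.2269 0.0427]
R 199 [0.5577 0.1265] [0.082  0.0375] 3.1 med [0.5549 0.127  0.0425]
```

```bash
cat >> h.py <<'E'
def pix(n,uv,z):
    c=ctrl.camera_info(n);K=np.array([[c['fx'],0,c['cx']],[0,c['fy'],c['cy']],[0,0,1]],float)
    p=cv2.undistortPoints(np.array(uv,float).reshape(-1,1,2),K,np.array([c['k1'],0,0,0],float))[:,0]
    R=np.array(c['R']);r=np.c_[p,np.ones(len(p))]@R;C=-R.T@np.array(c['t'])
    return C+r*((z-C[2])/r[:,2])[:,None]
E
python3 - <<'E'
from h import *
f=lambda L:np.array(L)/2.6+[140,120]-.3
c=pix('top',f([(522,15),(711,33),(704,190),(512,175)]),.074);print(c.round(4),c.mean(0))
for a,b in((0,1),(3,2),(3,0),(2,1)): print(np.degrees(np.arctan2(*(c[b]-c[a])[[1,0]])),np.linalg.norm(c[b]-c[a]))
print(pix('top',f([(549,227),(649,236)]),.044).round(4))
c=pix('top',f([(197,141),(374,129),(387,283),(206,295)]),.045);print(c.round(4),c.mean(0))
for a,b in((0,1),(3,2),(3,0),(2,1)): print(np.degrees(np.arctan2(*(c[b]-c[a])[[1,0]])),np.linalg.norm(c[b]-c[a]))
print(pix('top',f([(619,295)]),.051))
print(pix('top',f([(251,172),(286,171),(288,246),(252,248)]),.044).mean(0),pix('top',f([(339,168),(374,167),(378,241),(341,243)]),.044).mean(0))
E
```

```text
[[ 0.7741 -0.0677  0.074 ]
 [ 0.7522 -0.2876  0.074 ]
 [ 0.5662 -0.2663  0.074 ]
 [ 0.5853 -0.0493  0.074 ]] [ 0.66945618 -0.16771643  0.074     ]
-95.6825104618447 0.22097330329429868
-95.0402552818078 0.21785681644177815
-5.5556149867929205 0.1896419056766239
-6.5119479130392035 0.187219049887808
[[ 0.5315 -0.093   0.044 ]
 [ 0.5198 -0.2072  0.044 ]]
[[0.6358 0.3068 0.045 ]
 [0.6476 0.1038 0.045 ]
 [0.4695 0.0914 0.045 ]
 [0.4579 0.294  0.045 ]] [0.55271019 0.19899158 0.045     ]
-86.6567355404448 0.2032750508696919
-86.72258800149261 0.2029368205050201
4.102351758671362 0.17829453731503808
3.9927740361434045 0.17852360443098758
[[ 0.45181638 -0.16812547  0.051     ]]
[0.55553666 0.22349871 0.044     ] [0.55967316 0.12297844 0.044     ]
```

```bash
python3 -m inch '[[[1,1.2,0],-1],[[2,2.4,0],-2],[[3,3.6,-0.5],-3],[[4,4.8,-1],-4],[[5,6,-1.5],-4],[[6.2,7.25,-2],-4],[[6.2,7.25,-2],-4],[[6.2,7.25,-2],-4]]' 85
```

```text
time: 1.1
tool_pos: [0.4525, -0.1668, 0.1442]
eef_rot: [-0.0, 0.999, -0.044, -0.0]
force: [0.8, -0.8, 0.5]
finger_gap: 0.0851
grip_force: 0.0
```

```bash
python3 - <<'E'
from h import *
im,d=grab('scene','s1.png');W=world('scene',d)
rect(W,clean((np.abs(W[...,2]-.05)<.005)&(np.abs(W[...,0]-.45)<.06)&(np.abs(W[...,1]+.17)<.07),2),'pot')
E
python3 -m inch '[[[0,0,-0.8],0],[[0,-0.04,-1.6],0],[[0,-0.04,-2.3],0],[[0,-0.04,-2.3],0]]' 85
```

```text
pot 112 [0.106 0.361] [0.0456 1.4381] 33.2 med [ 0.4502 -0.1631  0.0486]
time: 1.65
tool_pos: [0.4489, -0.1696, 0.027]
eef_rot: [-0.002, 0.999, -0.044, -0.004]
force: [-0.2, -0.0, 0.2]
finger_gap: 0.0855
grip_force: 0.0
```

```bash
python3 -m inch '[[[0,0,0],0],[[0,0,0],0],[[0,0,0],0],[[0,0,0],0],[[0,0,0],0],[[0,0,0],0]]' 30 40
```

```text
time: 2.4
tool_pos: [0.4534, -0.1715, 0.0327]
eef_rot: [0.001, 0.999, -0.044, 0.002]
force: [-0.3, 1.4, 6.8]
finger_gap: 0.0462
grip_force: 41.6
```

```bash
python3 -m inch '[[[0,0,0.3],0],[[0,0,0.8],0],[[0,0,1.3],0],[[0,0,2],0],[[0,0,2.7],0],[[0,0,2.7],0]]'; python3 - <<'E'
from h import *
im,d=grab('scene','s2.png');cv2.imwrite('pics/crop2.png',cv2.resize(im[80:260,250:450],None,fx=3,fy=3))
E
```

```text
time: 3.15
tool_pos: [0.4536, -0.1719, 0.1696]
eef_rot: [0.002, 0.999, -0.044, 0.004]
force: [0.8, -0.1, -0.6]
finger_gap: 0.0458
grip_force: 41.4
```

View pics/crop2.png

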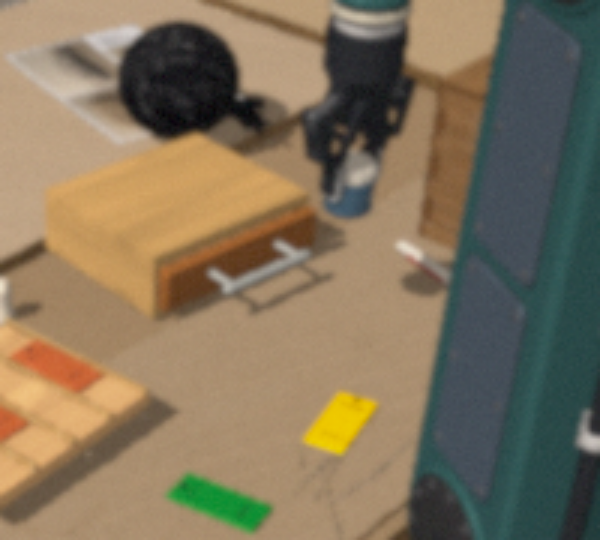

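The pot is held upright at crop (350,185) and the drawer front is clear. Next I move it over the cabinet.

```bash
python3 -m inch '[[[0.8,0,0],0],[[1.7,0,0],0],[[2.6,0,0],0],[[3.5,0,0],0],[[4.4,0,0],0],[[4.4,0,-0.4],0],[[4.4,0,-0.8],0],[[4.4,0,-0.9],0]]'; python3 -m inch '[[[0,0,-0.08],0],[[0,0,-0.16],0],[[0,0,-0.24],0],[[0,0,-0.24],0]]'
```

```text
time: 4.2
tool_pos: [0.6689, -0.1704, 0.1162]
eef_rot: [-0.001, 0.999, -0.044, -0.004]
force: [-1.0, 0.2, -1.9]
finger_gap: 0.046
grip_force: 41.4
time: 4.7
tool_pos: [0.6717, -0.1709, 0.1084]
eef_rot: [0.0, 0.999, -0.044, -0.0]
force: [0.7, -0.6, -1.4]
finger_gap: 0.0458
grip_force: 41.4
```

```bash
python3 -m inch '[[[0,0,-0.02],0],[[0,0,-0.04],0],[[0,0,-0.06],0],[[0,0,-0.06],0]]'
```

```text
time: 5.2
tool_pos: [0.672, -0.171, 0.1068]
eef_rot: [0.0, 0.999, -0.044, 0.001]
force: [-1.7, 1.6, 4.3]
finger_gap: 0.046
grip_force: 42.0
```

Contact. Release, rise, and check.

```bash
python3 -m inch '[[[0,0,0],0],[[0,0,0],0],[[0,0,0],0],[[0,0,0],0],[[0,0,0.4],0],[[0,0,1],0],[[0,0,2],0],[[0,0,2],0]]' 85; python3 -m inch '[[[-1,0,0.3],1.8],[[-2,0.2,0.3],3.6],[[-2.9,0.4,0.3],5.4],[[-2.9,0.4,0.3],7.2],[[-2.9,0.4,0.3],9],[[-2.9,0.4,0.3],10.8],[[-2.9,0.4,0.3],12.6],[[-2.9,0.4,0.3],14.4]]' 26
python3 - <<'E'
from h import *
im,d=grab('scene','s3.png');cv2.imwrite('pics/crop3.png',cv2.resize(im[80:260,230:430],None,fx=3,fy=3))
E
```

```text
time: 6.2
tool_pos: [0.6745, -0.1718, 0.2146]
eef_rot: [0.002, 0.999, -0.044, 0.007]
force: [0.5, -0.4, 1.4]
finger_gap: 0.0851
grip_force: 0.0
time: 7.2
tool_pos: [0.5268, -0.1509, 0.2211]
eef_rot: [0.0, 0.833, 0.554, 0.0]
force: [-0.6, -0.4, -0.5]
finger_gap: 0.0261
grip_force: 0.0
```

View pics/crop3.png

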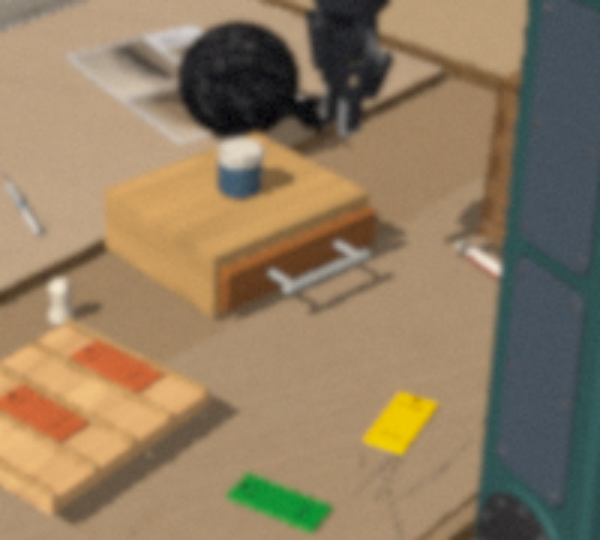

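The pot stands upright on the cabinet at crop (240,165). The handle bar runs from (290,287) to (368,257), and I'll cross-check it.

```bash
python3 - <<'E'
from h import *
p=pix('scene',np.array([(288,287),(369,256)])/3+[230,80]-.3,.042);print(p,p.mean(0))
E
python3 -m inch '[[[0,0,-0.8],1.7],[[0,0,-1.6],3.4],[[0,0,-2],3.4],[[0,0,-2.4],3.4],[[0,0,-2.4],3.4]]' 26
```

```text
[[ 0.53686185 -0.094794    0.042     ]
 [ 0.51634003 -0.20115669  0.042     ]] [ 0.52660094 -0.14797534  0.042     ]
time: 7.88
tool_pos: [0.5256, -0.1504, 0.0988]
eef_rot: [-0.002, 0.744, 0.668, -0.001]
force: [-0.6, 0.6, -0.0]
finger_gap: 0.026
grip_force: 0.0
```

```bash
python3 -m inch '[[[0.02,0,-0.3],0],[[0.02,0,-0.6],0],[[0.02,0,-0.9],0],[[0.02,0,-1.2],0],[[0.02,0,-1.2],0]]'; python3 -m inch '[[[0,0,0],0],[[0,0,0],0],[[0,0,0],0],[[0,0,0],0]]' 0 50
```

```text
time: 8.5
tool_pos: [0.5265, -0.1504, 0.0382]
eef_rot: [-0.002, 0.744, 0.669, -0.001]
force: [0.5, -0.3, -0.8]
finger_gap: 0.0257
grip_force: 0.0
time: 9.0
tool_pos: [0.528, -0.151, 0.0405]
eef_rot: [0.0, 0.744, 0.669, 0.0]
force: [0.9, 0.0, -2.4]
finger_gap: 0.0092
grip_force: 48.7
```

```bash
python3 -m inch '[[[-0.2,0.02,0],0],[[-0.6,0.06,0],0],[[-1,0.1,0],0],[[-1.4,0.14,0],0],[[-1.8,0.18,0],0],[[-2.2,0.21,0],0],[[-2.5,0.24,0],0],[[-2.6,0.25,0],0]]'; python3 -m inch '[[[-0.03,0,0],0],[[-0.06,0,0],0],[[-0.09,0.01,0],0],[[-0.09,0.01,0],0]]'
```

```text
time: 10.0
tool_pos: [0.3986, -0.1357, 0.0405]
eef_rot: [0.0, 0.744, 0.668, 0.004]
force: [15.2, 6.7, -10.0]
finger_gap: 0.0091
grip_force: 49.0
time: 10.5
tool_pos: [0.3986, -0.1358, 0.0406]
eef_rot: [0.004, 0.744, 0.668, 0.007]
force: [20.8, 8.0, -15.4]
finger_gap: 0.009
grip_force: 48.6
```

```bash
python3 -m inch '[[[0.1,0,0],0],[[0.1,0,0],0],[[0.1,0,0],0],[[0.1,0,0],0],[[0.1,0,0],0],[[0.1,0,1],0],[[0.1,0,2],0],[[0.1,0,3],0]]' 26
python3 -m inch '[[[0.5,1,0.4],-1.8],[[1,2,0.4],-3.6],[[1.5,3,0.4],-5.4],[[2,4,0.4],-7.2],[[2.5,4.8,0.4],-9],[[2.5,4.8,0.4],-10.8],[[2.5,4.8,0.4],-12.6],[[2.5,4.8,0.4],-14.4]]' 0
python3 - <<'E'
from h import *
im,d=grab('top','t4.png');cv2.imwrite('pics/crop4.png',cv2.resize(im[120:290,180:440],None,fx=3,fy=3,interpolation=cv2.INTER_CUBIC))
E
```

```text
time: 11.5
tool_pos: [0.398, -0.1378, 0.1918]
eef_rot: [-0.0, 0.744, 0.669, -0.0]
force: [1.3, -0.2, 0.5]
finger_gap: 0.0258
grip_force: 0.0
time: 12.5
tool_pos: [0.5232, 0.1023, 0.21]
eef_rot: [0.0, 0.995, 0.102, -0.0]
force: [0.2, -0.5, -0.3]
finger_gap: -0.0001
grip_force: 0.0
```

View pics/crop4.png

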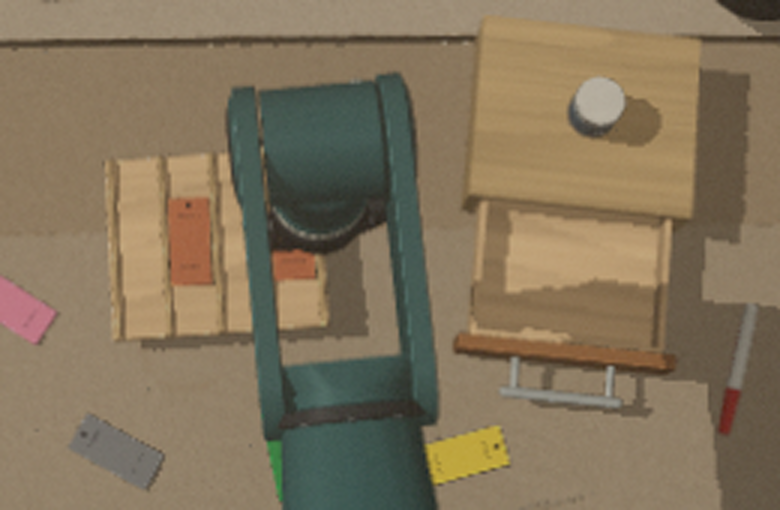

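The drawer is open, with its floor around crop (580,270) and the handle from (503,392) to (621,403). The pot is at (600,103). I check the handle displacement and refine the strips.

```bash
python3 - <<'E'
from h import *
f=lambda L:np.array(L)/3+[180,120]-.33
p=pix('top',f([(502,392),(621,403)]),.044);print(p.mean(0),p)
p=pix('top',f([(460,344),(673,364)]),.062);print('panel top mid',p.mean(0),p)
p=pix('top',f([(467,209),(691,219)]),.074);print('cab top front',p.mean(0),p)
p=pix('top',f([(169,198),(209,197),(213,284),(172,286)]),.044);print('L',p.mean(0)); print(p)
p=pix('top',f([(277,279),(316,277)]),.044);print('R front',p)
p=pix('top',f([(115,340),(326,326)]),.043);print('board front',p)
E
```

```text
[ 0.39754096 -0.13512375  0.044     ] [[ 0.40385563 -0.07716374  0.044     ]
 [ 0.39122629 -0.19308376  0.044     ]]
panel top mid [ 0.43751606 -0.1388747   0.062     ] [[ 0.44875232 -0.03581633  0.062     ]
 [ 0.42627981 -0.24193307  0.062     ]]
cab top front [ 0.57248515 -0.15514054  0.074     ] [[ 0.57844253 -0.04533146  0.074     ]
 [ 0.56652776 -0.26494962  0.074     ]]
L [0.55582251 0.22351818 0.044     ]
[[0.59936836 0.24518773 0.044     ]
 [0.59993764 0.20564818 0.044     ]
 [0.51278341 0.20159522 0.044     ]
 [0.51120064 0.24164159 0.044     ]]
R front [[0.51709483 0.13913967 0.044     ]
 [0.51867651 0.10107781 0.044     ]]
board front [[0.45868838 0.29696154 0.043     ]
 [0.47044255 0.09195723 0.043     ]]
```

```bash
python3 -m inch '[[[1,0.3,0],-0.8],[[2.06,0.52,0],-1.6],[[2.06,0.52,-0.9],-1.6],[[2.06,0.52,-1.8],-1.6],[[2.06,0.52,-2.7],-1.6],[[2.06,0.52,-2.7],-1.6]]' 0; python3 -m inch '[[[0,0,-0.1],0],[[0,0,-0.2],0],[[0,0,-0.3],0],[[0,0,-0.35],0],[[0,0,-0.35],0]]'
python3 - <<'E'
from h import *
im,d=grab('scene','s5.png');cv2.imwrite('pics/crop5.png',cv2.resize(im[100:260,180:340],None,fx=3.7,fy=3.7,interpolation=cv2.INTER_CUBIC))
E
```

```text
time: 13.3
tool_pos: [0.6227, 0.1275, 0.0698]
eef_rot: [0.001, 0.999, 0.035, -0.006]
force: [-0.7, -0.4, 0.3]
finger_gap: 0.0001
grip_force: 0.0
time: 13.92
tool_pos: [0.6262, 0.1281, 0.0578]
eef_rot: [0.0, 0.999, 0.034, -0.0]
force: [-0.5, -0.1, -0.4]
finger_gap: 0.0003
grip_force: 0.0
```

View pics/crop5.png

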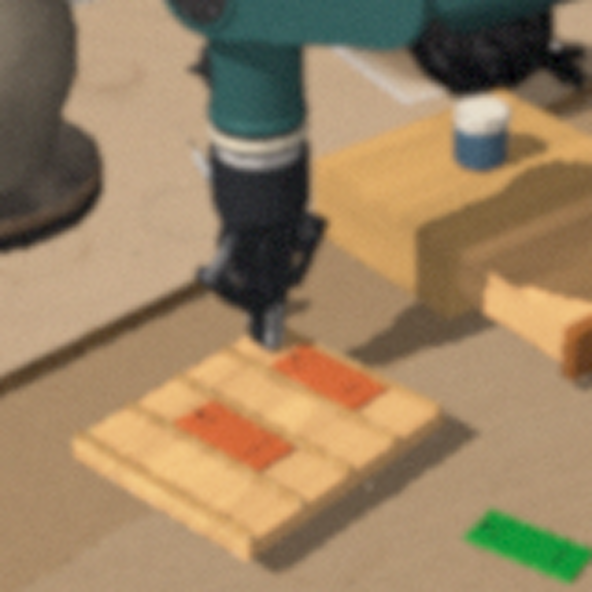

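The closed fingers stand behind the right strip at crop (268,335). I lower them to the lane floor.

```bash
for i in 1 2 3; do python3 -m inch '[[[0,0,-0.02],0],[[0,0,-0.03],0],[[0,0,-0.03],0]]' | egrep 'tool|^force'; done
```

```text
tool_pos: [0.6263, 0.1281, 0.0563]
force: [0.4, 0.5, 0.3]
tool_pos: [0.6263, 0.128, 0.0547]
force: [-0.4, -0.4, 0.1]
tool_pos: [0.6265, 0.1281, 0.0541]
force: [-2.0, -1.2, 5.6]
```

```bash
python3 -m inch '[[[0,0,0.04],0],[[-0.2,-0.013,0.04],0],[[-0.45,-0.028,0.04],0],[[-0.7,-0.044,0.04],0],[[-0.95,-0.06,0.04],0],[[-1.2,-0.076,0.04],0],[[-1.45,-0.091,0.04],0],[[-1.65,-0.104,0.04],0]]'
python3 -m inch '[[[-0.05,-0.003,0],0],[[-0.05,-0.003,0],0]]'
python3 - <<'E'
from h import *
im,d=grab('scene','s6.png');cv2.imwrite('pics/crop6.png',cv2.resize(im[160:260,190:310],None,fx=5,fy=5,interpolation=cv2.INTER_CUBIC))
E
```

```text
time: 16.1
tool_pos: [0.543, 0.1229, 0.0555]
eef_rot: [0.0, 0.999, 0.034, 0.0]
force: [0.2, -0.1, 0.1]
finger_gap: -0.0002
grip_force: 0.1
time: 16.35
tool_pos: [0.5413, 0.1227, 0.0554]
eef_rot: [0.0, 0.999, 0.034, 0.0]
force: [-0.3, 0.3, -0.5]
finger_gap: -0.0004
grip_force: 0.0
```

View pics/crop6.png

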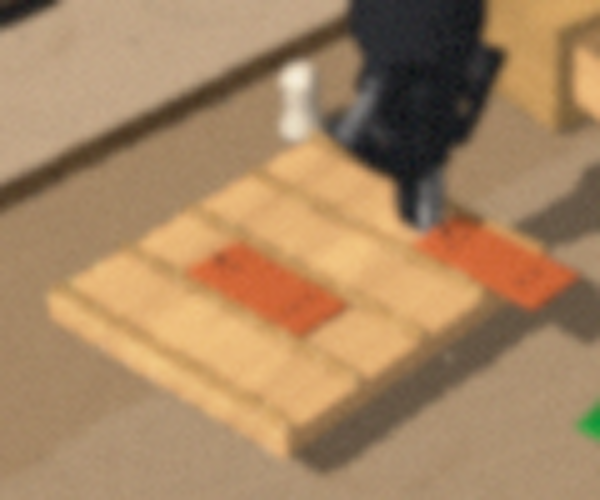

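The right strip overhangs, with its front corners at crop (578,276) and (532,310).

```bash
python3 - <<'E'
from h import *
f=lambda L:np.array(L)/5+[190,160]-.4
p=pix('scene',f([(578,276),(532,310),(416,248),(462,217)]),.044);print(p.mean(0),p)
p=pix('scene',f([(290,430),(425,334),(548,245)]),.043);print('edge',p)
E
```

```text
[0.48321432 0.12278464 0.044     ] [[0.44259876 0.10055438 0.044     ]
 [0.43940488 0.14049161 0.044     ]
 [0.52401461 0.14461685 0.044     ]
 [0.52683901 0.10547574 0.044     ]]
edge [[0.45846346 0.29825287 0.043     ]
 [0.46617755 0.19474749 0.043     ]
 [0.47491146 0.08997154 0.043     ]]
```

```bash
python3 -m inch '[[[-0.06,-0.004,0],0],[[-0.12,-0.008,0],0],[[-0.12,-0.008,0],0],[[0,0,0],0],[[0,0,0.8],0],[[0,0,1.6],0],[[-0.9,-0.05,1.6],0],[[-1.76,-0.08,1.6],0]]'
python3 -m inch '[[[0,0,0],0],[[0,0,0],0],[[0,0,0],0],[[0,0,0],0]]' 62
```

```text
time: 17.4
tool_pos: [0.4532, 0.1187, 0.1361]
eef_rot: [-0.0, 0.999, 0.034, 0.001]
force: [-1.1, -0.3, 0.9]
finger_gap: 0.0002
grip_force: 0.0
time: 17.9
tool_pos: [0.4542, 0.1187, 0.1353]
eef_rot: [0.0, 0.999, 0.034, 0.0]
force: [0.6, 0.2, -0.1]
finger_gap: 0.0619
grip_force: 0.0
```

```bash
python3 -m inch '[[[0,0.05,-0.6],0],[[0,0.05,-1.2],0],[[0,0.05,-1.6],0],[[0,0.05,-1.78],0],[[0,0.05,-1.78],0]]'; python3 -m inch '[[[0,0,0],0],[[0,0,0],0],[[0,0,0],0],[[0,0,0],0]]' 25 30; python3 -m inch '[[[0,0,0.1],0],[[0,0,0.2],0],[[0,0,0.25],0],[[0,0,0.25],0]]'
python3 - <<'E'
from h import *
im,d=grab('scene','s7.png');cv2.imwrite('pics/crop7.png',cv2.resize(im[160:260,190:310],None,fx=5,fy=5,interpolation=cv2.INTER_CUBIC))
E
```

```text
time: 18.52
tool_pos: [0.4533, 0.1212, 0.046]
eef_rot: [0.0, 0.999, 0.034, -0.001]
force: [-0.7, -0.2, 0.9]
finger_gap: 0.0621
grip_force: 0.0
time: 19.02
tool_pos: [0.4543, 0.1213, 0.0474]
eef_rot: [-0.0, 0.999, 0.034, 0.001]
force: [0.7, -0.4, 4.2]
finger_gap: 0.039
grip_force: 29.3
time: 19.52
tool_pos: [0.4533, 0.1213, 0.059]
eef_rot: [0.0, 0.999, 0.034, 0.0]
force: [0.2, 0.2, -0.0]
finger_gap: 0.0394
grip_force: 29.4
```

View pics/crop7.png

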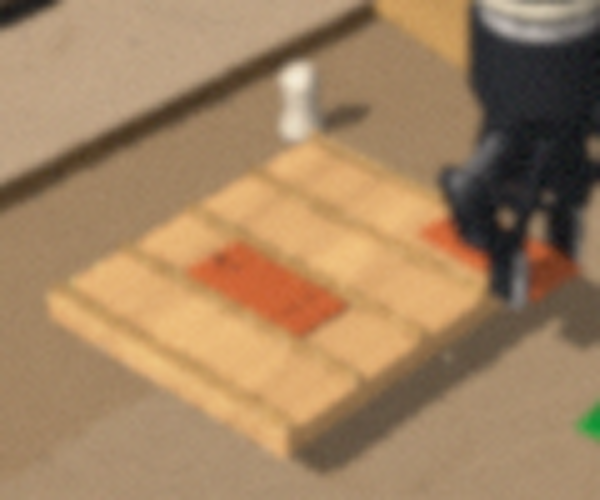

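The strip is gripped and off the board at crop (515,265). I carry it to the drawer.

```bash
python3 -m inch '[[[0,0,0.7],0],[[0,0,1.4],0],[[0.1,-0.9,1.4],-0.5],[[0.2,-1.8,1.4],-1],[[0.3,-2.7,1.4],-1.5],[[0.4,-3.6,1.4],-1.9],[[0.5,-4.5,1.4],-1.9],[[0.5,-5.34,1.4],-1.9]]'; python3 -m inch '[[[0,0,0],0],[[0,0,-0.5],0],[[0,0,-1],0],[[0,0,-1],0]]'
python3 - <<'E'
from h import *
im,d=grab('scene','s8.png');cv2.imwrite('pics/crop8.png',cv2.resize(im[110:230,260:400],None,fx=5,fy=5,interpolation=cv2.INTER_CUBIC))
E
```

```text
time: 20.58
tool_pos: [0.4783, -0.1473, 0.1286]
eef_rot: [-0.0, 0.999, -0.049, -0.0]
force: [1.1, 0.6, -1.1]
finger_gap: 0.0398
grip_force: 29.7
time: 21.08
tool_pos: [0.4764, -0.1441, 0.0763]
eef_rot: [-0.001, 0.999, -0.048, -0.003]
force: [-1.0, 0.1, -0.2]
finger_gap: 0.0394
grip_force: 29.7
```

View pics/crop8.png

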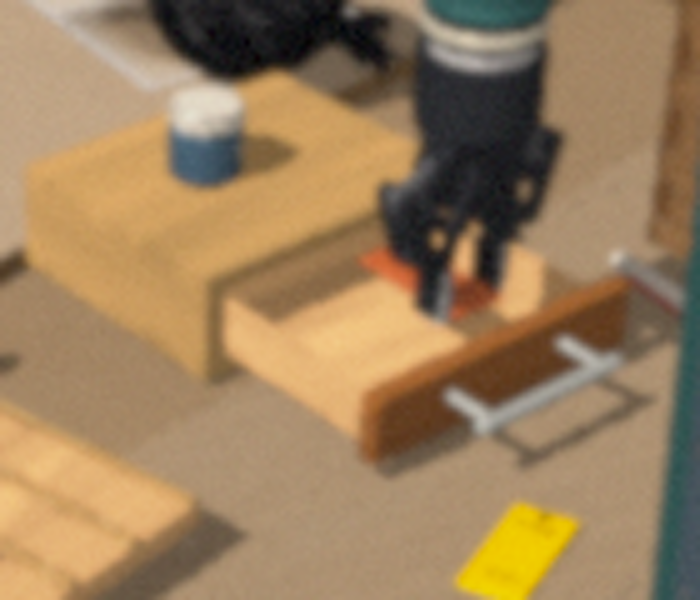

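The strip is level in the gripper above the drawer floor at crop (430,285), and the pot is still in place at (205,135). I lower it.

```bash
python3 -m inch '[[[0,0,-0.4],0],[[0,0,-0.7],0],[[0,0,-0.76],0],[[0,0,-0.76],0]]' | egrep 'tool|^force'; for i in 1 2 3; do python3 -m inch '[[[0,0,-0.02],0],[[0,0,-0.03],0],[[0,0,-0.03],0]]' | egrep 'tool|^force'; done
```

```text
tool_pos: [0.4785, -0.1458, 0.0412]
force: [-0.1, 0.1, -0.3]
tool_pos: [0.4785, -0.1459, 0.0396]
force: [-0.4, 0.4, -0.7]
tool_pos: [0.4783, -0.1457, 0.0378]
force: [0.0, 0.3, -0.6]
tool_pos: [0.4783, -0.1458, 0.0362]
force: [0.5, 0.1, -0.3]
```

```bash
for i in 1 2 3; do python3 -m inch '[[[0,0,-0.02],0],[[0,0,-0.03],0],[[0,0,-0.03],0]]' | egrep 'tool|^force'; done
```

```text
tool_pos: [0.4783, -0.1458, 0.0348]
force: [0.2, 0.7, -0.2]
tool_pos: [0.4792, -0.1459, 0.0347]
force: [-0.2, 1.0, 6.6]
tool_pos: [0.4805, -0.1461, 0.0347]
force: [-0.7, 1.5, 9.3]
```

```bash
python3 -m inch '[[[0,0,0.04],0],[[0,0,0.04],0],[[0,0,0.04],0],[[0,0,0.04],0],[[0,0,0.4],0],[[0,0,1],0],[[0,0,2],0],[[0,0,2.4],0]]' 54
python3 -m inch '[[[0.6,1,0.2],0.9],[[1.2,2,0.3],1.9],[[1.8,3,0.4],1.9],[[2.4,4,0.4],1.9],[[3,5,0.4],1.9],[[3,6,0.4],1.9],[[3,7,0.4],1.9],[[3,7.4,0.4],1.9]]' 0
python3 - <<'E'
from h import *
im,d=grab('scene','s9.png');im2,d2=grab('top','t9.png')
a=cv2.resize(im[110:230,260:400],None,fx=4,fy=4,interpolation=cv2.INTER_CUBIC);b=im2[180:250,330:410]
cv2.imwrite('pics/crop9.png',np.hstack([a[:480],cv2.copyMakeBorder(cv2.resize(b,(240,210),interpolation=cv2.INTER_CUBIC),0,270,0,0,0)]))
E
```

```text
time: 24.88
tool_pos: [0.4797, -0.1464, 0.1552]
eef_rot: [0.001, 0.999, -0.048, 0.003]
force: [-0.2, -0.0, -0.4]
finger_gap: 0.054
grip_force: 0.0
time: 25.88
tool_pos: [0.6277, 0.227, 0.171]
eef_rot: [-0.0, 0.999, 0.036, -0.001]
force: [0.7, -0.5, -0.3]
finger_gap: -0.0001
grip_force: 0.0
```

View pics/crop9.png

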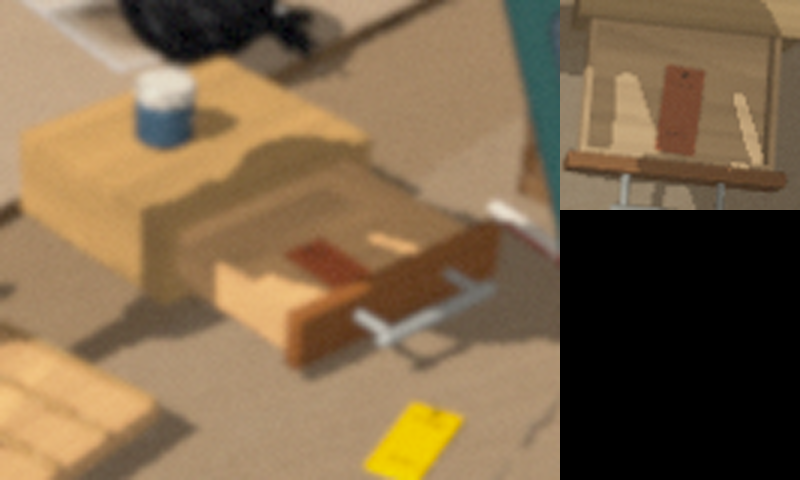

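The strip lies flat on the drawer floor at inset (680,110), aligned with the drawer. Next is the left strip.

```bash
python3 - <<'E'
from h import *
p=pix('top',(np.array([(665,66),(704,68),(695,155),(657,152)])-[560,0])/3+[330,180]-.33,.026);print(p.mean(0),p)
v=p[0]+p[1]-p[2]-p[3];print(np.degrees(np.arctan2(v[1],v[0])))
E
python3 -m inch '[[[-0.1,0.01,-0.8],0],[[-0.1,0.01,-1.6],0],[[-0.1,0.01,-2],0],[[-0.1,0.01,-2.2],0],[[-0.1,0.01,-2.3],0],[[-0.1,0.01,-2.3],0]]' 0
```

```text
[ 0.50596334 -0.15133195  0.026     ] [[ 0.55064399 -0.13787782  0.026     ]
 [ 0.54819671 -0.17715927  0.026     ]
 [ 0.46074415 -0.16403336  0.026     ]
 [ 0.46426853 -0.12625733  0.026     ]]
-8.102264441747623
time: 26.72
tool_pos: [0.6241, 0.2247, 0.058]
eef_rot: [-0.0, 0.999, 0.034, 0.001]
force: [0.4, -1.0, -0.4]
finger_gap: -0.0002
grip_force: 0.0
```

```bash
python3 -m inch '[[[0,0.03,-0.02],0],[[0,0.03,-0.02],0],[[0,0.03,-0.02],0]]'| egrep 'tool|^force'; for i in 1; do python3 -m inch '[[[0,0,-0.02],0],[[0,0,-0.03],0],[[0,0,-0.03],0]]' | egrep 'tool|^force'; done
```

```text
tool_pos: [0.6235, 0.2264, 0.0563]
force: [-0.6, 0.2, 0.2]
tool_pos: [0.6233, 0.2262, 0.0542]
force: [0.6, 0.2, 0.8]
```

```bash
python3 -m inch '[[[0,0,0.025],0],[[-0.2,-0.013,0.025],0],[[-0.45,-0.028,0.025],0],[[-0.7,-0.044,0.025],0],[[-0.95,-0.06,0.025],0],[[-1.2,-0.076,0.025],0],[[-1.45,-0.091,0.025],0],[[-1.65,-0.104,0.025],0]]'
python3 -m inch '[[[-0.1,-0.007,0],0],[[-0.18,-0.011,0],0],[[-0.24,-0.015,0],0],[[-0.24,-0.015,0],0]]'
python3 - <<'E'
from h import *
im,d=grab('scene','s10.png');cv2.imwrite('pics/crop10.png',cv2.resize(im[160:260,190:310],None,fx=5,fy=5,interpolation=cv2.INTER_CUBIC))
E
```

```text
time: 28.48
tool_pos: [0.54, 0.221, 0.0557]
eef_rot: [0.0, 0.999, 0.034, 0.0]
force: [1.0, 0.1, 0.2]
finger_gap: 0.0001
grip_force: 0.1
time: 28.98
tool_pos: [0.5288, 0.2203, 0.0556]
eef_rot: [0.0, 0.999, 0.034, -0.0]
force: [-0.0, 1.2, 0.4]
finger_gap: 0.0002
grip_force: 0.0
```

View pics/crop10.png

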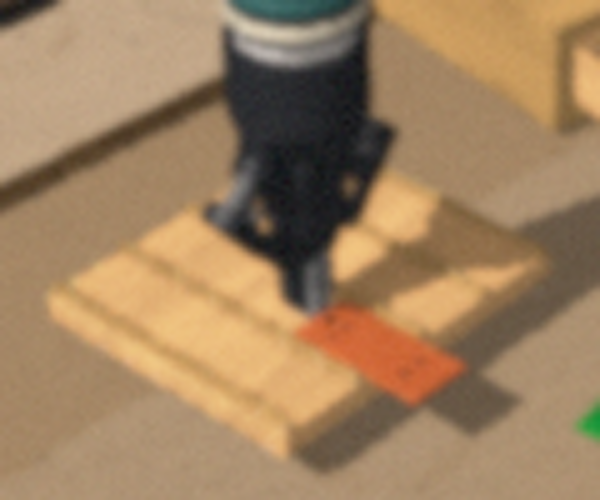

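The left strip overhangs evenly, with its front corners at crop (467,368) and (417,403).

```bash
python3 - <<'E'
from h import *
f=lambda L:np.array(L)/5+[190,160]-.4
p=pix('scene',f([(467,368),(417,404),(300,335),(345,304)]),.044);print(p.mean(0),p)
E
python3 -m inch '[[[0.1,0,0],0],[[0.1,0,0.8],0],[[0.1,0,1.6],0],[[-0.9,-0.06,1.6],0],[[-1.64,-0.04,1.6],0],[[-1.64,-0.04,1.6],0],[[-1.64,-0.04,1.6],0],[[-1.64,-0.04,1.6],0]]' 62
```

```text
[0.47053465 0.22257741 0.044     ] [[0.42923624 0.20049145 0.044     ]
 [0.42672914 0.2394567  0.044     ]
 [0.51164941 0.24286169 0.044     ]
 [0.51452378 0.2074998  0.044     ]]
time: 30.02
tool_pos: [0.4479, 0.2183, 0.1357]
eef_rot: [0.0, 0.999, 0.034, 0.0]
force: [0.4, 1.2, -0.5]
finger_gap: 0.0616
grip_force: 0.0
```

```bash
python3 -m inch '[[[-0.02,0.05,-0.6],0],[[-0.02,0.05,-1.2],0],[[-0.02,0.05,-1.6],0],[[-0.02,0.05,-1.72],0],[[-0.02,0.05,-1.72],0]]'|egrep 'tool|^force'; python3 -m inch '[[[0,0,0],0],[[0,0,0],0],[[0,0,0],0],[[0,0,0],0]]' 25 30; python3 -m inch '[[[0,0,0.1],0],[[0,0,0.2],0],[[0,0,0.25],0],[[0,0,0.25],0]]'
python3 - <<'E'
from h import *
im,d=grab('scene','s11.png');cv2.imwrite('pics/crop11.png',cv2.resize(im[160:260,190:310],None,fx=5,fy=5,interpolation=cv2.INTER_CUBIC))
E
```

```text
tool_pos: [0.4463, 0.2207, 0.0496]
force: [0.9, 0.1, 0.6]
time: 31.15
tool_pos: [0.4468, 0.221, 0.0507]
eef_rot: [-0.0, 0.999, 0.034, 0.001]
force: [1.0, -1.6, 3.7]
finger_gap: 0.039
grip_force: 29.5
time: 31.65
tool_pos: [0.4458, 0.2208, 0.0622]
eef_rot: [0.0, 0.999, 0.034, -0.0]
force: [-0.5, 0.2, 0.0]
finger_gap: 0.0389
grip_force: 29.6
```

View pics/crop11.png

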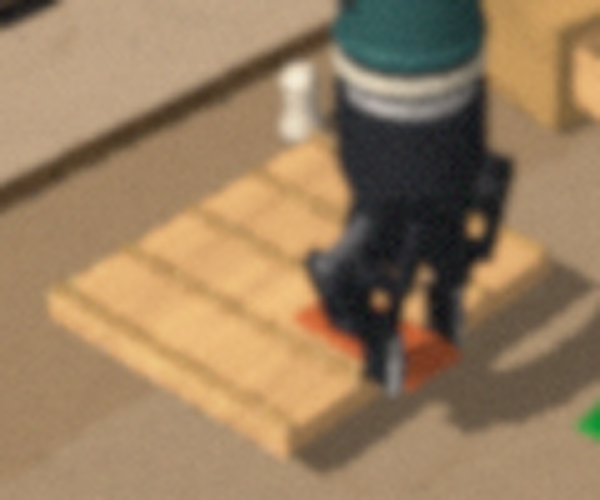

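Held at crop (390,350) and clear of the board. I carry it over.

```bash
python3 -m inch '[[[0,0,0.7],0],[[0,0,1.4],0],[[0.1,-1.2,1.4],-0.5],[[0.2,-2.4,1.4],-1],[[0.3,-3.6,1.4],-1.5],[[0.4,-4.8,1.4],-1.9],[[0.6,-6,1.4],-1.9],[[0.65,-7.1,1.4],-1.9]]'|egrep 'tool|gap|grip'; python3 -m inch '[[[0,-0.23,0],0],[[0,-0.23,-0.5],0],[[0,-0.23,-1],0],[[0,-0.23,-1.4],0],[[0,-0.23,-1.5],0],[[0,-0.23,-1.5],0],[[0,-0.23,-1.5],0]]'
```

```text
tool_pos: [0.4783, -0.1363, 0.132]
finger_gap: 0.0388
grip_force: 29.9
time: 33.58
tool_pos: [0.4791, -0.1457, 0.0582]
eef_rot: [0.0, 0.999, -0.048, 0.001]
force: [-0.4, -0.4, 0.4]
finger_gap: 0.0388
grip_force: 29.9
```

```bash
python3 -m inch '[[[0,0,-0.2],0],[[0,0,-0.34],0],[[0,0,-0.34],0],[[0,0,-0.34],0]]'|egrep 'tool|^force';  python3 -m inch '[[[0,0,-0.02],0],[[0,0,-0.04],0],[[0,0,-0.04],0]]' | egrep 'tool|^force'
```

```text
tool_pos: [0.4782, -0.1457, 0.04]
force: [-0.3, 1.1, 0.0]
tool_pos: [0.4786, -0.1458, 0.0386]
force: [-0.4, 1.2, 2.9]
```

```bash
python3 -m inch '[[[0,0,0.01],0],[[0,0,0.01],0],[[0,0,0.01],0],[[0,0,0.01],0],[[0,0,0.4],0],[[0,0,1],0],[[0,0,2],0],[[0,0,2.4],0]]' 54|egrep 'tool|^force'
python3 -m inch '[[[-0.5,0,0],0],[[-1.3,0.7,0],0],[[-2,1.5,0],0],[[-2.4,2.5,0],0],[[-2.4,3.5,0],0],[[-2.4,3.5,0],0]]' 0|egrep 'tool|^force'
python3 - <<'E'
from h import *
im,d=grab('scene','s12.png');im2,d2=grab('top','t12.png')
a=cv2.resize(im[110:230,260:400],None,fx=3,fy=3,interpolation=cv2.INTER_CUBIC);b=cv2.resize(im2[180:240,340:410],None,fx=5,fy=5,interpolation=cv2.INTER_CUBIC)
cv2.imwrite('pics/crop12.png',np.hstack([a[:360],cv2.copyMakeBorder(b,0,60,0,0,0)]))
E
```

```text
tool_pos: [0.4797, -0.1463, 0.1617]
force: [0.2, -0.8, -0.9]
tool_pos: [0.3578, 0.0319, 0.1583]
force: [0.1, 0.3, -0.4]
```

View pics/crop12.png

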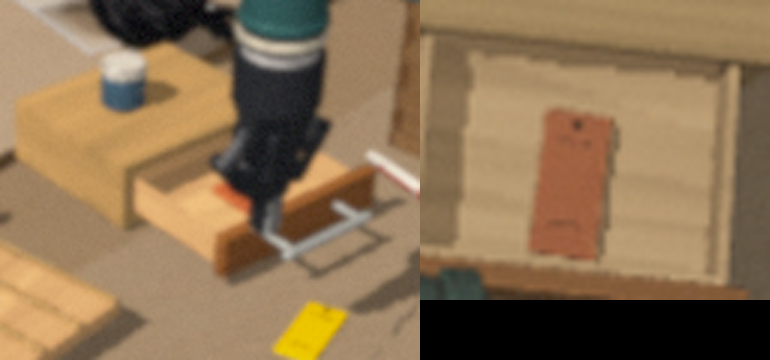

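The inset shows one neat terracotta rectangle at (571,185), flush over the first strip, and the pot is still on top at (122,80). I check the pile height and move to the handle's front.

```bash
python3 - <<'E'
from h import *
im,d=np.load('/tmp/top.npz').values();W=world('top',d)
print(np.median(W[205:230,366:375].reshape(-1,3),0), np.median(W[200:228,385:396].reshape(-1,3),0))
f=(np.array([(545,109),(612,120),(598,259),(530,251)])-[420,0])/5+[340,180]-.4
p=pix('top',f,.03);print(p.mean(0))
E
python3 -m inch '[[[0,-1.1,0],0],[[0,-2.2,0],0],[[0,-3.32,0],0],[[0,-3.32,-0.8],0],[[0,-3.32,-1.6],0],[[0,-3.32,-2.2],0],[[0,-3.32,-2.32],0],[[0,-3.32,-2.32],0]]'
```

```text
[ 0.50302909 -0.15059258  0.03007197] [ 0.51418493 -0.2138998   0.02220757]
[ 0.50488228 -0.15086267  0.03      ]
time: 37.3
tool_pos: [0.3584, -0.1377, 0.0425]
eef_rot: [0.0, 0.999, -0.049, -0.0]
force: [0.5, -0.1, -0.2]
finger_gap: 0.0003
grip_force: 0.0
```

```bash
python3 -m inch '[[[0.15,0.04,0],0],[[0.3,0.04,0],0],[[0.4,0.03,0],0],[[0.5,0.02,0],0],[[0.6,0.01,0],0],[[0.7,0,0],0],[[0.8,-0.01,0],0],[[0.9,-0.02,0],0]]'|egrep 'tool|^force'; python3 -m inch '[[[0.12,-0.012,0],0],[[0.24,-0.024,0],0],[[0.36,-0.036,0],0],[[0.5,-0.05,0],0],[[0.64,-0.064,0],0],[[0.78,-0.078,0],0],[[0.92,-0.09,0],0],[[1.06,-0.1,0],0]]'|egrep 'tool|^force'; python3 -m inch '[[[0.13,-0.013,0],0],[[0.26,-0.026,0],0],[[0.39,-0.039,0],0],[[0.5,-0.05,0],0],[[0.6,-0.06,0],0],[[0.68,-0.067,0],0],[[0.76,-0.075,0],0],[[0.84,-0.082,0],0]]'|egrep 'tool|^force'
```

```text
tool_pos: [0.4035, -0.1379, 0.042]
force: [-1.3, -0.8, -0.3]
tool_pos: [0.4568, -0.1427, 0.0421]
force: [-1.1, -1.1, -0.5]
tool_pos: [0.4985, -0.1468, 0.0421]
force: [-1.3, -1.1, -0.2]
```

Pushing against about 1 N, as expected. I go on slowly to the stop.

```bash
for i in 1 2 3; do python3 -m inch '[[[0.03,-0.003,0],0],[[0.06,-0.006,0],0],[[0.08,-0.008,0],0],[[0.08,-0.008,0],0]]'|egrep 'tool|^force'; done
```

```text
tool_pos: [0.5025, -0.1472, 0.0421]
force: [-0.4, -0.5, -0.4]
tool_pos: [0.5065, -0.1476, 0.0421]
force: [-0.1, 0.4, -0.2]
tool_pos: [0.5105, -0.148, 0.0421]
force: [0.1, 0.7, -0.1]
```

```bash
for i in 1 2; do python3 -m inch '[[[0.03,-0.003,0],0],[[0.06,-0.006,0],0],[[0.06,-0.006,0],0]]'|egrep 'tool|^force'; done
```

```text
tool_pos: [0.5136, -0.1483, 0.0421]
force: [-0.3, -0.2, 0.3]
tool_pos: [0.5154, -0.1485, 0.042]
force: [-5.1, 0.7, 2.6]
```

```bash
python3 -m inch '[[[0.04,0,0],0],[[0.06,0,0],0],[[0.06,0,0],0]]'|egrep 'tool|^force'; python3 -m inch '[[[-0.4,0,0],0],[[-1,0,0],0],[[-1.6,0,1],0],[[-2,0.5,2],0],[[-2.4,-0.5,2.5],0],[[-3,-1.5,2.5],0],[[-3.4,-2.5,2.5],0],[[-3.4,-3.5,2.5],0]]'
python3 - <<'E'
from h import *
im,d=grab('scene','s13.png');im2,d2=grab('top','t13.png')
a=cv2.resize(im[110:250,180:400],None,fx=2.3,fy=2.3);b=im2[120:280,140:440]
c=np.zeros((322+160,506,3),np.uint8);c[:322]=a;c[322:,:300]=b
cv2.imwrite('pics/crop13.png',c)
E
```

```text
tool_pos: [0.5156, -0.1485, 0.042]
force: [-13.3, -0.6, 9.7]
time: 43.92
tool_pos: [0.3489, -0.3255, 0.168]
eef_rot: [0.001, 0.999, -0.049, 0.002]
force: [1.1, 0.6, 1.1]
finger_gap: -0.0002
grip_force: 0.0
```

View pics/crop13.png

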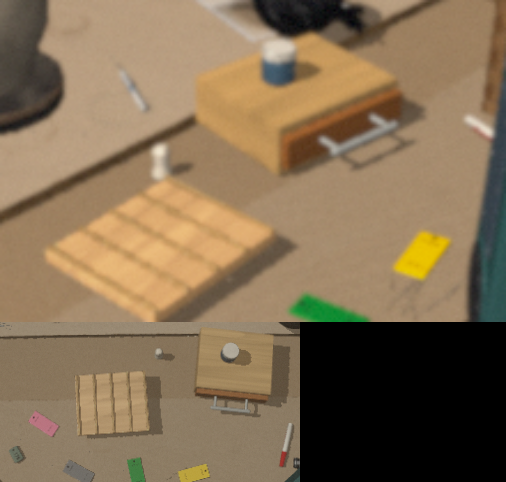

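The drawer is shut with its front at (345,125), the pot stands on the cabinet at (279,62), the board is empty, and the stamp, tile and marker are unmoved. I hand in.

```bash
python3 -c "from plant import ctrl; print(ctrl.close_job())"
```

```text
the job is handed in; nothing more can be done
None
```

The job is handed in, with no verdict returned: both strips (only two were there) lie in one flush pile in the shut drawer, the pot stands upright on the cabinet, and the tile, stamp and marker look unmoved.

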